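Empty the marking fixture and hold its cover open

ROBOT

A 7-joint arm with a two-finger parallel gripper is mounted at the origin on the work surface. World frame = base frame: x ahead of the robot, y to its left, z up, the work surface at z = 0. Lengths are in m, angles in rad, forces in N, time in s.
With the tool pointing down it reaches from about 0.425 to 0.875 m from the base axis. Payload 4.7 kg.
Tool frame: the origin (TCP) lies between the finger pads; the fingertips stand 8 mm ahead of it and the grasp point (between the pads) lies 11 mm behind it; z points along the fingers, y is the direction in which the jaws open and shut (so a half turn about z gives the same grasp; the last joint's range is limited). The gripper opens to 87 mm and grips with 3 to 60 N. Pads are 19 mm wide; open, the fingers measure 117 mm over their backs; the gripper's body (75 mm by 190 mm) begins 51 mm behind the grasp point.
Start: joints at [1.355, 0.321, -0.07, 1.45, 0.023, 1.371, -0.057], TCP at [0.148, -0.633, 0.206] pointing down, gripper open.
Joint ranges: [-2.86, 2.86], [-0.3, 2.09], [-1.38, 1.24], [0.06, 2.45], [-1.56, 4.7], [0.09, 2.05], [-2.69, 2.69]. Speed limits (rad/s): [2.57, 2.57, 3.14, 3.14, 3.14, 3.14, 3.14].

INTERFACE

Orientations are given as a 3x3 rotation matrix whose columns are the frame's x, y, z axes.
In Python, from cell import ctrl gives the robot as it stands. The module is installed in compiled form; this text tells all that it offers.
- The arm moves only by the tool servo_tool, never from a script. Its argument "increments" is a list of rows, each a list of 7 numbers: the turn, a rotation vector about the world's x, y, z in degrees, then the shift along the world's x, y, z in mm, then the closure, from 0 (fully open) to 1 (shut). A call has 1 to 5 rows; each row shifts and turns the commanded pose from where the row before left it; what a row does not reach is not made up. A row lasts 1/12 s, in which the tool goes at most 41.7 mm and 7.16 degrees, less where a joint would pass 70% of its speed; a pose out of reach is approached as far as the arm can. A call is refused whole if a number of a shift passes 41.7 or a number of a turn 7.16, either way. A call with a gripper value outside its range is refused whole. The fingers move at their own pace and stop on an object; "newtons" is the grip in N (left out, the last holds). Time passes only in rows, so rows that do not move let the fingers close. It gives the time, the measured TCP pose, the force and the opening at its end, in the units of the state.
- ctrl.read_state(): the state, without advancing time (a new reading comes with each control period).
- ctrl.get_image(name): name is "side" or "top"; returns a dict with "img" (480x640x3 uint8, red, green, blue), "vertical_fov" (degrees; the focal length in pixels is half the picture's height over the tangent of half this angle, whatever the lens; pixels are square), "cx", "cy" (the principal point, pixels), "dist_coeffs" ([k1, k2, p1, p2, k3] as OpenCV has them; the pictures are not rectified), "eye" and "attitude" of the camera in the world. Camera axes: x right, y up, looking along -z (the intrinsics and any distortion apply to the point x, -y, -z); pixel columns grow to the right and rows downward; lengths in m; the calibration is good to about 2 mm. A picture is of the moment at which its call begins. There is no depth.
- ctrl.job_done(): hands the job in, once; it reports no verdict.
The state is a dict: "clock": time; "q": joint angles; "qvel": joint speeds; "tau": joint torques, N m; "eef_pos": TCP position; "tcp_rot": TCP orientation; "ft_force": force on the tool from outside, world axes, zero at the start; "moment": the same for the moment, N m; "opening": finger opening in m.
Only numpy, scipy, OpenCV 4.12 (cv2) and the standard library are available. Lean on these libraries where they do the work, as an engineer would, in place of code of your own. Each camera call takes 0.05 s, during which the arm holds its last target. There are 200 camera calls.

TASK

Lift the formed bracket out of the green nest on top of the marking fixture's cover and set it down upright in the grey tray (set it down, do not drop it); then lift the cover by its red bar to try whether its catch is holding it, before touching the yellow slide. If it is caught, lower it, pull the yellow slide all the way outward, away from the cover; then raise the cover by the red bar to about 45 degrees, and finish while still holding it up by the bar so that the ink cassette below can be changed. Leave everything else on the bench where it is.

Things in the scene. Friction and masses are not known exactly. Their poses are not given: they have to be found in the camera images.
- fixture: marking fixture, fixed: grey housing 170 x 240 x 80 mm high, origin at the bench under its middle, x from the robot's side to the far (hinge) side, y left, z up. Its left 150 mm (centred at y = +35 mm) is closed by the hinged cover; its right 90 mm (y -130 to -40 mm) is a solid deck, top 80 mm up, with the yellow slide. A bolt inside the deck, unseen, may or may not hold the cover; this varies.
- lid_bar (a point): middle of the cover's red bar handle: round, 12 mm in diameter, some 85 mm long between its two arms, parallel to the hinge and 210 mm from it, 45 mm out beyond the cover's front edge towards the robot, 80 mm above the bench when closed; free space below. The bar can turn between gripper pads. Its axes are the cover's.
- lid_hinge (a point): point on the cover's hinge axis, in line with the middle of the red bar, 75 mm above the bench. The hinge axis runs along the fixture's y; the axes are the fixture's.
- lid (a joint): opening angle of the cover, rad: 0 closed, grows as the bar rises, stop at 1.2. The cover (0.7 kg, some 4 N to lift at the bar) falls shut when let go. If the bolt holds it, it rises only about 0.04 rad (the bar 8 to 9 mm) and then stops hard; if not, it rises freely.
- release (a joint): travel of the yellow release slide, m: 0 as found, 0.030 fully outward (along the fixture's -y, away from the cover). It stays where it is left and takes about 3 N. Travel beyond 0.025 frees the bolt for good; it stays freed.
- release_knob (a point): middle of the yellow release slide's upright grip, 14 (fixture x) x 24 (fixture y) x 36 mm high, standing on the deck: its foot is 18 mm below this point, 1 mm above the deck; its axes are the fixture's.
- bracket_center (a point): centre (half-way up) of the brass-coloured U bracket to be taken out: 40 mm (its x, over the two upright flanges) x 60 mm (its y) x 36 mm high, 3 mm sheet, base down, flanges up, 0.15 kg. It starts in the nest, axes along the fixture's within a few degrees, its lowest 10 mm in the cavity, the upper 26 mm free.
- bracket: the same bracket; origin at the centre of its underside
- nest (a point): middle of the floor of the nest cavity. The cover is an 8 mm aluminium plate, top 80 mm above the bench when closed, with the red bar. On it lies a green nest block 90 (x) x 110 (y) x 14 mm high, centred at fixture x = 0, y = +35 mm, top 94 mm above the bench, with an open cavity 44 x 64 mm, 10 mm deep, for the bracket.
- tray: grey open tray, fixed, 150 x 150 mm, 45 mm high, walls 4 mm, inner floor 4 mm above the bench; origin at the bench under its centre. It may stand nearer or farther than the blue bin.
- blue_bin: blue open bin of the same size, fixed, not for the bracket; origin at the bench under its centre
- spare_bracket: loose bystander, not to be moved; an identical bracket standing on the bench to the right; origin under its middle
- tape_core: loose bystander, not to be moved; cardboard ring 70 mm across, 25 mm high, in the blue bin
- scanner: loose bystander, not to be moved; black hand scanner on its foot, 100 x 60 x 92 mm, at the back right
- mouse: loose bystander, not to be moved; black computer mouse 100 x 60 x 30 mm, at the far right
- pen_pot: loose bystander, not to be moved; black pot 70 mm across, 95 mm high, left of the two bins
- tape_roll: loose bystander, not to be moved; orange roll 96 mm across, 50 mm high, to the right of the fixture
- screwdriver: loose bystander, not to be moved; screwdriver lying at the left
Things that resemble listed ones, but are neither listed nor needed, are in the scene too. What is shaped like the bracket but purple or turquoise is not meant.

How it is judged:
On the way, in this order (a step that is already met when the one before it is completed fails the run):
1. the bracket stands released in the grey tray, with the cover closed and the slide untouched (x of bracket_center in the frame of tray between -0.07 and 0.07 m and y of bracket_center in the frame of tray between -0.07 and 0.07 m and z of bracket_center in the frame of tray between 0.012 and 0.032 m and angle between bracket_center's own z axis and vertical below 0.3 rad and contact force between bracket and the fingers below 0.1 N and linear speed of bracket below 0.03 m/s and value of joint lid below 0.012 rad and value of joint release below 0.005 m), for 0.2 s.
2. the cover is tried: lifted by a few millimetres at the bar by the fingers (over 0.018 rad) with the slide still untouched (value of joint lid above 0.018 rad and value of joint release below 0.005 m and contact force between lid and the fingers above 0.5 N), for 0.1 s.
At the end, for the whole second after the job is handed in: the robot's fingers hold the cover still by its red bar, open between 0.62 and 1.0 rad (36 to 57 degrees), and the bracket stands upright (within 0.3 rad), released, on the floor of the grey tray, its centre within 70 mm of the tray's centre along both tray axes (x of bracket_center in the frame of tray between -0.07 and 0.07 m and y of bracket_center in the frame of tray between -0.07 and 0.07 m and z of bracket_center in the frame of tray between 0.012 and 0.032 m and angle between bracket_center's own z axis and vertical below 0.3 rad and contact force between bracket and the fingers below 0.1 N and linear speed of bracket below 0.03 m/s and value of joint lid between 0.62 and 1 rad and velocity of joint lid between -0.1 and 0.1 rad/s and contact force between lid and the fingers above 0.5 N and distance between the grasp point and lid_bar below 0.06 m); the arm keeps its last pose, push and grip.
It fails at once if the bracket is dropped from more than about 70 mm, or flung (linear speed of bracket above 1.2 m/s).
It fails at once if a bystander (spare bracket, tape core, scanner, mouse, pen pot, tape roll or screwdriver) is moved by more than 30 mm (distance of any of spare_bracket, tape_core, scanner, mouse, pen_pot, tape_roll, screwdriver from where it was at the start of the episode above 0.03 m).
It also fails if it takes over 70 s, if anything falls off the work surface, if the arm or the gripper's body presses on something with over 40 N, if the wrist force passes 120 N, or if a joint passes its speed limit or range.

## Working session

There is one attempt and no reset: what is moved stays moved. The work goes in short steps, Python scripts to look and compute and a tool call to move; the robot and the scene stay as the last step left them, time stands still between calls to the robot, and variables do not carry over. Pictures are saved under pics/ and viewed, about 8 in all and at most 12, crops included, and the job is handed in when it is done.

Besides the shell and the picture viewer there is one more tool, called as a command line: name --pt "numbers of a row" for each row, then --argument value for the rest. servo_tool: Moves the arm, as the interface text tells. Its arguments: {"type":"object","properties":{"increments":{"type":"array"},"newtons":{"type":"number"}},"required":["increments"]}

```bash
mkdir -p pics
cat > h.py <<'E'
import numpy as np, cv2, pickle
from cell import ctrl
def snap(n,f):
    d=ctrl.get_image(n); pickle.dump(d,open(f'pics/{f}.pkl','wb')); cv2.imwrite(f'pics/{f}.png',d['img'][:,:,::-1]); return d
def load(f): return pickle.load(open(f'pics/{f}.pkl','rb'))
def K(d):
    f=240/np.tan(np.radians(d['vertical_fov'])/2); return np.array([[f,0,d['cx']],[0,f,d['cy']],[0,0,1.]])
def ray(d,uv):
    p=cv2.undistortPoints(np.array([[uv]],float),K(d),np.array(d['dist_coeffs'],float))[0,0]
    return np.array(d['attitude'])@np.array([p[0],-p[1],-1.])
def atz(d,uv,z):
    r=ray(d,uv); e=np.array(d['eye']); return e+r*(z-e[2])/r[2]
def proj(d,P):
    c=(np.atleast_2d(P)-np.array(d['eye']))@np.array(d['attitude']); c=c*[1,-1,-1]
    return cv2.projectPoints(c,np.zeros(3),np.zeros(3),K(d),np.array(d['dist_coeffs'],float))[0][:,0]
def crop(f,x0,y0,x1,y1,s):
    im=cv2.imread(f'pics/{f}.png')[y0:y1,x0:x1]; cv2.imwrite(f'pics/{f}_{x0}_{y0}.png',cv2.resize(im,None,fx=s,fy=s,interpolation=cv2.INTER_CUBIC))
E
python3 - <<'E'
from h import *
for n in('top','side'):
    d=snap(n,n+'0'); print(n,d['eye'],d['attitude'],d['vertical_fov'],d['cx'],d['cy'],d['dist_coeffs'])
s=ctrl.read_state(); print(s['eef_pos'],s['tcp_rot'],s['ft_force'],s['opening'],s['clock'])
E
```

```text
top [ 0.39469384 -0.0175348   1.54176141] [[-0.00708883  0.99663603 -0.08164789]
 [-0.99996184 -0.00664815  0.00566789]
 [ 0.00510601  0.08168495  0.99664512]] 48.88764585081017 318.87476033377015 244.138815260939 [-0.01221592  0.          0.          0.          0.        ]
side [0.21019881 0.98585598 1.38583068] [[-0.94868123  0.25395516 -0.18844284]
 [-0.31566322 -0.72468822  0.61252241]
 [ 0.01899093  0.64057299  0.76766242]] 50.84528001346247 306.963169569573 240.2801305171459 [-0.04161286  0.          0.          0.          0.        ]
[ 0.14789382 -0.63241803  0.20535139] [[ 9.73703883e-01  2.27816822e-01 -4.94801528e-04]
 [ 2.27817338e-01 -9.73702442e-01  1.67784382e-03]
 [-9.95484098e-05 -1.74644741e-03 -9.99998470e-01]] [0.11735184 0.84994799 0.37784803] 0.08689321202089396 0.1
```

View pics/top0.png

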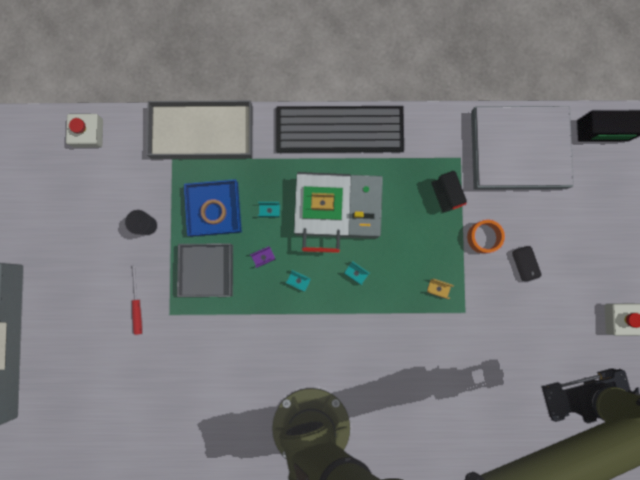

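View pics/side0.png

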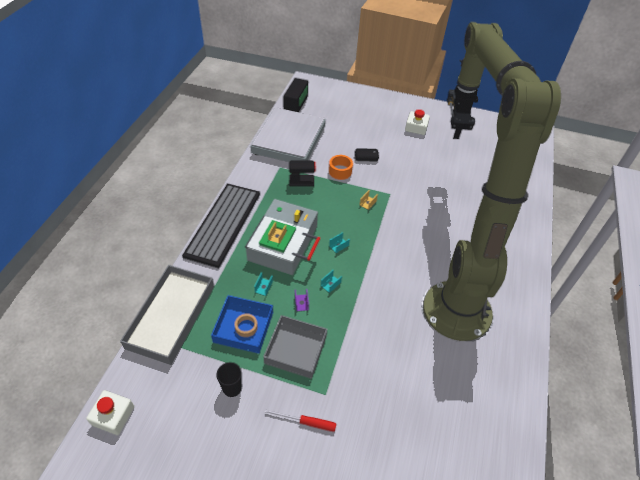

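Candidates for the bracket (top view): brass in the green nest at (323,202), the one to take; brass spare at (439,289); turquoise at (269,210), (298,282) and (356,273); purple at (263,257). The grey tray is at (204,270), and the blue bin at (212,208) holds the ring. The yellow slide is near (362,215), with a lookalike at (365,225). I'll check both in close crops.

Run:
```python
from h import *
a=cv2.imread('pics/top0.png')[165:265,285:395]; b=cv2.imread('pics/side0.png')[190:280,240:340]
a=cv2.resize(a,(550,500),interpolation=2)[:, :400] if 0 else cv2.resize(a,None,fx=7,fy=5.9,interpolation=2)
crop('top0',285,165,395,260,6)
crop('side0',240,190,340,280,6)
```

```text
(no output)
```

View pics/top0_285_165.png

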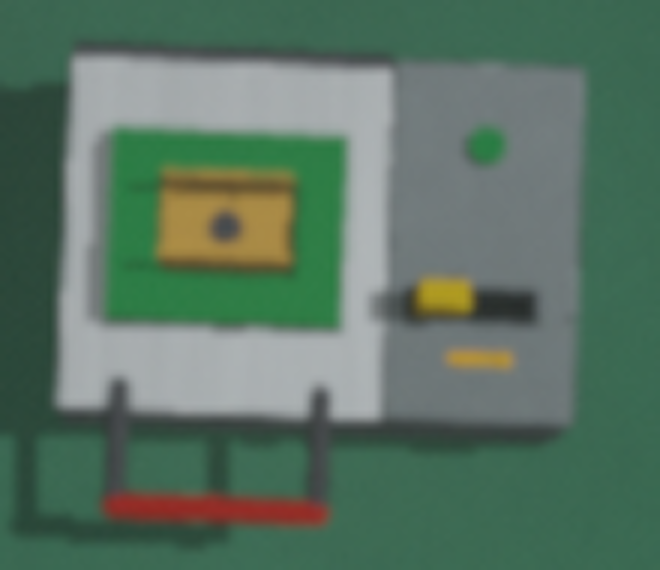

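View pics/side0_240_190.png

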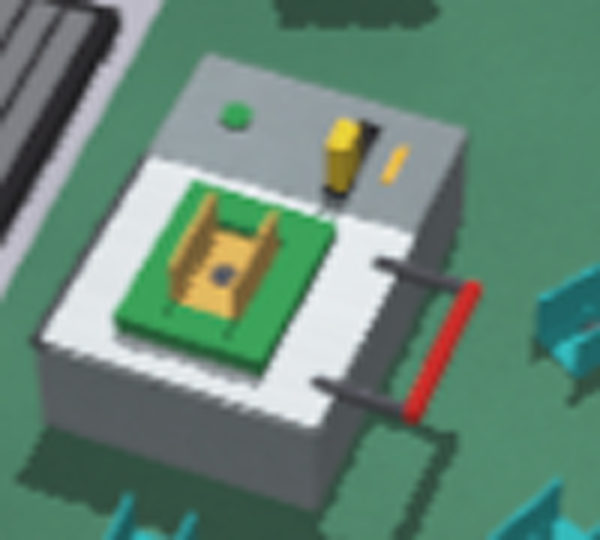

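Run:
```python
from h import *
from scipy.optimize import least_squares
T=load('top0');S=load('side0')
ct=lambda x,y:(285+(x+.5)/6-.5,165+(y+.5)/6-.5)
cs=lambda x,y:(240+(x+.5)/6-.5,190+(y+.5)/6-.5)
L=[(T,ct(73,57),(.085,.11,.08)),(T,ct(55,410),(-.085,.11,.08)),(T,ct(585,68),(.085,-.13,.08)),(T,ct(572,425),(-.085,-.13,.08)),
(T,ct(118,128),(.045,.09,.094)),(T,ct(346,138),(.045,-.02,.094)),(T,ct(340,330),(-.045,-.02,.094)),(T,ct(106,320),(-.045,.09,.094)),
(T,ct(218,510),(-.130,.035,.086)),
(S,cs(207,55),(.085,-.13,.08)),(S,cs(467,130),(-.085,-.13,.08)),(S,cs(322,428),(-.085,.11,.08)),(S,cs(36,343),(.085,.11,.08)),
(S,cs(445,352),(-.130,.035,.08))]
def w(p,q):
    c,s=np.cos(p[2]),np.sin(p[2]); return np.array([p[0]+c*q[0]-s*q[1],p[1]+s*q[0]+c*q[1],q[2]])
f=lambda p:np.concatenate([proj(d,w(p,q))[0]-uv for d,uv,q in L])
r=least_squares(f,[.65,0,0],loss='soft_l1'); p=r.x; print(p,np.degrees(p[2])); print(f(p).reshape(-1,2).round(1).tolist())
for n,q in dict(bar=(-.13,.035,.08),nest=(0,.035,.084),hinge=(.08,.035,.075)).items(): print(n,w(p,q))
# bracket: top-of-base corners / flanges; brass extents
for n,uv,z in [('br nearL',ct(157,270),.12),('br nearR',ct(293,270),.12),('farL',ct(162,167),.12),('farR',ct(297,172),.12),('hole',ct(226,228),.087)]: print(n,atz(T,uv,z))
print('knob top',atz(T,ct(445,297),.117), atz(S,cs(346,132),.117))
for n,uv in dict(tl=(179,246),tr=(231,244),bl=(178,297),br=(231,297)).items(): print('tray',n,atz(T,uv,.045))
for n,uv in dict(bin=(212,208),pot=(141,223)).items(): print(n,atz(T,uv,.045))
crop('top0',165,170,255,310,4)
```

```text
[ 0.62658481 -0.07080943 -0.04007073] -2.2958834684685825
[[-0.3, -1.3], [0.5, 0.1], [-0.3, -0.2], [0.5, 0.4], [-1.3, 0.2], [0.3, -0.1], [0.3, 0.0], [-0.5, 0.4], [-0.3, 0.3], [-0.3, -0.5], [0.6, -0.3], [-0.3, 0.1], [-0.1, -0.6], [0.1, 0.1]]
bar [ 0.49809126 -0.03062973  0.08      ]
nest [ 0.62798691 -0.03583753  0.084     ]
hinge [ 0.70792269 -0.03904233  0.075     ]
br nearL [ 0.60549047 -0.00421898  0.12      ]
br nearR [ 0.60510114 -0.06579665  0.12      ]
farL [ 0.65264942 -0.00676229  0.12      ]
farR [ 0.64997626 -0.06803459  0.12      ]
hole [ 0.62983218 -0.03602281  0.087     ]
knob top [ 0.59275927 -0.13473968  0.117     ] [ 0.59370241 -0.13734001  0.117     ]
tray tl [0.51465716 0.37152006 0.045     ]
tray tr [0.51937499 0.22376725 0.045     ]
tray bl [0.37039232 0.37229197 0.045     ]
tray br [0.36939802 0.22282301 0.045     ]
bin [0.62301443 0.27876721 0.045     ]
pot [0.58120211 0.48095356 0.045     ]
```

View pics/top0_165_170.png

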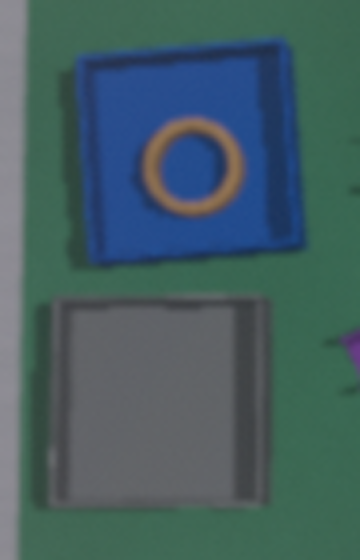

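servo_tool --pt "0 0 3.7 24 30 0 0" --pt "0 0 3.7 24 30 0 0" --pt "0 0 3.7 24 30 0 0" --pt "0 0 3.7 24 30 0 0" --pt "0 0 3.7 24 30 0 0" --newtons 25

```text
clock: 0.52
eef_pos: [0.2687, -0.4811, 0.2059]
tcp_rot: [[0.85, 0.527, -0.0], [0.527, -0.85, 0.001], [-0.0, -0.001, -1.0]]
ft_force: [0.9, -0.5, 0.0]
opening: 0.0871
```

servo_tool --pt "0 0 3.7 24 30 0 0" --pt "0 0 3.7 24 30 0 0" --pt "0 0 3.7 24 30 0 0" --pt "0 0 3.7 24 30 0 0" --pt "0 0 3.7 24 30 0 0"

```text
clock: 0.93
eef_pos: [0.3886, -0.3311, 0.2062]
tcp_rot: [[0.638, 0.77, -0.0], [0.77, -0.638, -0.0], [-0.0, -0.0, -1.0]]
ft_force: [1.3, -0.1, -0.4]
opening: 0.0868
```

servo_tool --pt "0 0 3.7 24 30 0 0" --pt "0 0 3.7 24 30 0 0" --pt "0 0 3.7 24 30 0 0" --pt "0 0 3.7 24 30 0 0" --pt "0 0 3.7 24 30 0 0"

```text
clock: 1.35
eef_pos: [0.5086, -0.1813, 0.2062]
tcp_rot: [[0.361, 0.933, -0.0], [0.933, -0.361, -0.0], [-0.0, -0.0, -1.0]]
ft_force: [0.8, -0.7, 0.3]
opening: 0.0867
```

servo_tool --pt "0 0 3.7 24 30 0 0" --pt "0 0 3.7 24 30 0 0" --pt "0 0 3.7 24 30 0 0" --pt "0 0 3.7 24 30 0 0" --pt "0 0 0 0 0 0 0"

```text
clock: 1.77
eef_pos: [0.6068, -0.0531, 0.2058]
tcp_rot: [[0.1, 0.995, 0.002], [0.995, -0.1, 0.007], [0.007, 0.001, -1.0]]
ft_force: [-1.0, 1.5, 0.3]
opening: 0.0869
```

servo_tool --pt "0 0 1.7 11 8.5 -10 0" --pt "0 0 1.7 11 8.5 -20 0" --pt "0 0 0 0 0 -20 0" --pt "0 0 0 0 0 -10 0" --pt "0 0 0 0 0 0 0"

```text
clock: 2.18
eef_pos: [0.6237, -0.0464, 0.1431]
tcp_rot: [[0.055, 0.998, -0.006], [0.998, -0.055, 0.0], [0.0, -0.006, -1.0]]
ft_force: [-0.1, 0.6, 0.1]
opening: 0.087
```

Run:
```python
from h import *
T=snap('top','t1');S=snap('side','s1'); s=ctrl.read_state();print(s['eef_pos'],s['ft_force'])
a=cv2.resize(T['img'][160:260,270:390],None,fx=3.3,fy=3.3,interpolation=2);b=cv2.resize(S['img'][180:280,230:350],None,fx=3.3,fy=3.3,interpolation=2)
cv2.imwrite('pics/c1.png',np.hstack([a,b])[:,:,::-1])
```

```text
[ 0.62573676 -0.04661749  0.1464873 ] [0.14091087 0.830256   0.40274594]
```

View pics/c1.png

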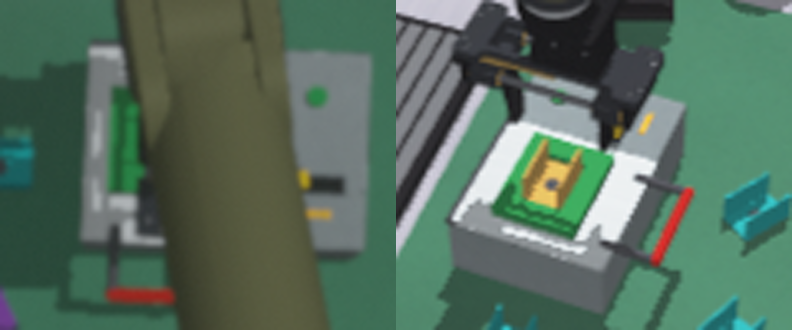

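The fingers straddle the nest along the fixture's x, about 10 mm too far right. I'll correct that and go down.

servo_tool --pt "0 0 0.8 1.5 5 0 0" --pt "0 0 0.0 1.5 5 -10 0" --pt "0 0 0 0 0 -15 0" --pt "0 0 0 0 0 -10 0" --pt "0 0 0 0 0 0 0"

```text
clock: 2.7
eef_pos: [0.6275, -0.0357, 0.109]
tcp_rot: [[0.04, 0.999, -0.004], [0.999, -0.04, 0.0], [0.0, -0.004, -1.0]]
ft_force: [0.1, -0.2, -0.6]
opening: 0.087
```

servo_tool --pt "0 0 0 1 0 -3 0.3" --pt "0 0 0 0 0 0 0.8" --pt "0 0 0 0 0 0 0.8" --pt "0 0 0 0 0 0 0.8" --pt "0 0 0 0 0 0 0.8" --newtons 25

```text
clock: 3.12
eef_pos: [0.6304, -0.036, 0.109]
tcp_rot: [[0.041, 0.999, 0.001], [0.999, -0.041, -0.0], [-0.0, 0.001, -1.0]]
ft_force: [0.3, -0.2, 0.0]
opening: 0.0614
```

servo_tool --pt "0 0 0 0 0 0 0.8" --pt "0 0 0 0 0 0 0.8" --pt "0 0 0 0 0 0 0.8" --pt "0 0 0 0 0 0 0.8"

```text
clock: 3.45
eef_pos: [0.6301, -0.0359, 0.1085]
tcp_rot: [[0.041, 0.999, 0.0], [0.999, -0.041, -0.0], [-0.0, 0.0, -1.0]]
ft_force: [-0.3, -0.2, -0.5]
opening: 0.0349
```

servo_tool --pt "0 0 0 0 0 0 0.8"

```text
clock: 3.53
eef_pos: [0.63, -0.0359, 0.1084]
tcp_rot: [[0.041, 0.999, 0.0], [0.999, -0.041, -0.0], [-0.0, 0.0, -1.0]]
ft_force: [-0.6, -0.1, 0.0]
opening: 0.0283
```

Run:
```python
from h import *
S=snap('side','s2'); s=ctrl.read_state();print(s['eef_pos'],s['ft_force'],s['opening'])
cv2.imwrite('pics/c2.png',cv2.resize(S['img'][190:270,240:340],None,fx=7,fy=7,interpolation=2)[:,:,::-1])
```

```text
[ 0.63001567 -0.03595667  0.10836253] [0.37382889 0.4345966  0.11470208] 0.0248338468207097
```

View pics/c2.png

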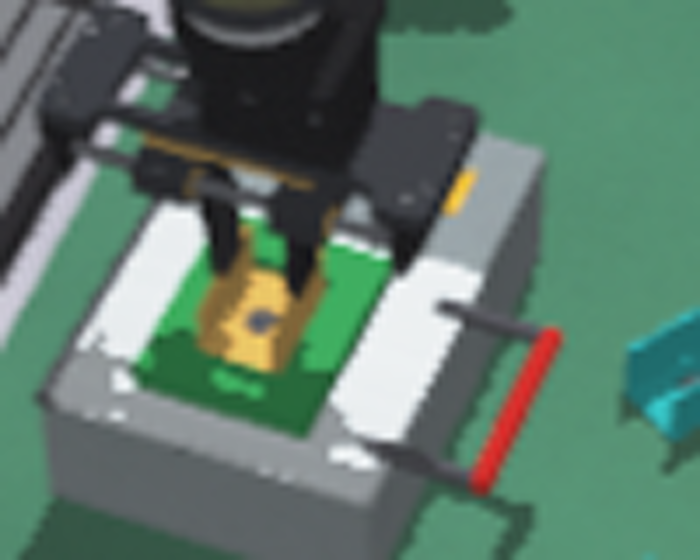

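Run:
```python
from h import *
S=load('s2')
for n,P in dict(tcp=(.63,-.036,.1084),tipnear=(.63-.0125,-.036,.1),tipfar=(.6425,-.036,.1),brtopnearM=(.608,-.036,.12),brtopfarM=(.648,-.036,.12),nfL=(.609,-.006,.12),nfR=(.607,-.066,.12),ffL=(.649,-.006,.12),ffR=(.647,-.066,.12),hole=(.629,-.036,.087)).items():
    u=proj(S,P)[0]; print(n,((u-[240,190]+.5)*7-.5).round())
s=ctrl.read_state(); print(s['q'],s['opening'],s['clock'])
```

```text
tcp [262. 294.]
tipnear [287. 313.]
tipfar [238. 299.]
brtopnearM [305. 290.]
brtopfarM [226. 269.]
nfL [281. 335.]
nfR [329. 246.]
ffL [201. 314.]
ffR [250. 225.]
hole [265. 324.]
[ 0.54470093  0.42427886 -0.67344248  1.60250783  0.27773678  1.21263663
 -0.2243376 ] 0.0248338468207097 3.5833
```

Run:
```python
from h import *
S=load('s1')
for z in(.1385,.1485,.1585,.1685): print(z,[proj(S,(.6257+d*1,-.0466-d*.05,z))[0].round(1) for d in(.051,-.051)])
S=load('s2')
for z in(.10,.11,.12,.13): print(z,[((proj(S,(.63+d,-.036,z))[0]-[240,190]+.5)*7).round() for d in(.02,-.02)])
```

```text
0.1385 [array([265. , 219.4]), array([293.4, 228.1])]
0.1485 [array([264.9, 217.4]), array([293.4, 226.1])]
0.1585 [array([264.8, 215.3]), array([293.4, 224.1])]
0.1685 [array([264.6, 213.2]), array([293.4, 222. ])]
0.1 [array([224., 296.]), array([302., 317.])]
0.11 [array([223., 282.]), array([302., 303.])]
0.12 [array([223., 268.]), array([302., 290.])]
0.13 [array([222., 255.]), array([301., 276.])]
```

Forces stayed at zero as the fingers passed over the flanges. The picture puts the tips about 20 mm higher than computed, at bracket-top height, so the true tool height is offset from the reported one. I'll reopen and descend gently, watching the force.

servo_tool --pt "0 0 0 0 0 10 0" --pt "0 0 0 0 0 0 0" --pt "0 0 0 0 0 0 0" --pt "0 0 0 0 0 0 0" --pt "0 0 0 0 0 0 0"

```text
clock: 4.0
eef_pos: [0.63, -0.036, 0.1184]
tcp_rot: [[0.041, 0.999, -0.0], [0.999, -0.041, -0.0], [-0.0, -0.0, -1.0]]
ft_force: [0.3, -0.2, -0.4]
opening: 0.05
```

servo_tool --pt "0 0 0 0 0 0 0" --pt "0 0 0 0 0 0 0" --pt "0 0 0 0 0 0 0" --pt "0 0 0 0 0 0 0" --pt "0 0 0 0 0 -10 0"

```text
clock: 4.42
eef_pos: [0.6315, -0.0358, 0.11]
tcp_rot: [[0.041, 0.999, 0.004], [0.999, -0.041, -0.0], [-0.0, 0.004, -1.0]]
ft_force: [-0.1, -0.0, 0.1]
opening: 0.0819
```

servo_tool --pt "0 0 0 0 0 -6 0" --pt "0 0 0 0 0 -5 0" --pt "0 0 0 0 0 -4 0" --pt "0 0 0 0 0 0 0"

```text
clock: 4.75
eef_pos: [0.6291, -0.036, 0.0918]
tcp_rot: [[0.041, 0.999, -0.002], [0.999, -0.041, 0.0], [0.0, -0.002, -1.0]]
ft_force: [1.1, 0.2, -0.0]
opening: 0.0867
```

Run:
```python
from h import *
S=snap('side','s3'); s=ctrl.read_state();print(s['eef_pos'],s['ft_force'],s['opening'])
cv2.imwrite('pics/c3.png',cv2.resize(S['img'][190:270,240:340],None,fx=7,fy=7,interpolation=2)[:,:,::-1])
```

```text
[ 0.62950267 -0.03593336  0.09252013] [ 0.43062267 -0.27739034  0.14248323] 0.08670285100506411
```

View pics/c3.png

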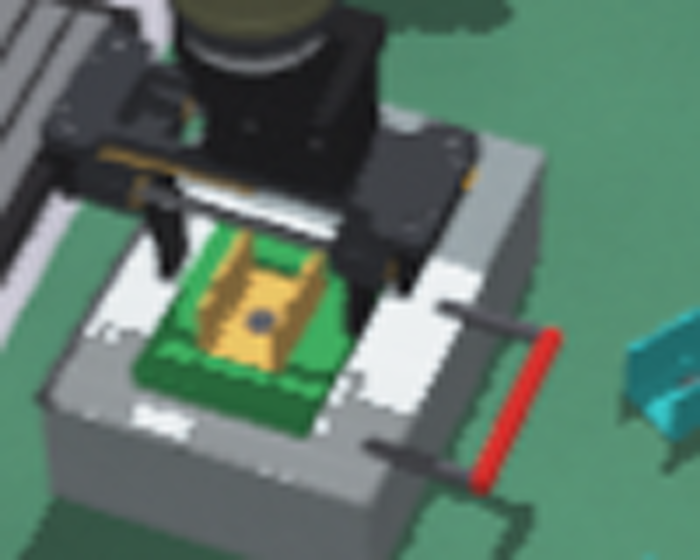

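The tips are now at (170,278) and (360,332), about z 0.10 and either side of the flanges. Closing.

servo_tool --pt "0 0 0 0 0 0 0.8" --pt "0 0 0 0 0 0 0.8" --pt "0 0 0 0 0 0 0.8" --pt "0 0 0 0 0 0 0.8" --pt "0 0 0 0 0 0 0.8" --newtons 25

```text
clock: 5.22
eef_pos: [0.6302, -0.0359, 0.0937]
tcp_rot: [[0.041, 0.999, 0.001], [0.999, -0.041, -0.0], [-0.0, 0.001, -1.0]]
ft_force: [0.6, 0.5, -0.6]
opening: 0.0617
```

servo_tool --pt "0 0 0 0 0 0 0.8" --pt "0 0 0 0 0 0 0.8" --pt "0 0 0 0 0 0 0.8" --pt "0 0 0 0 0 0 0.8"

```text
clock: 5.55
eef_pos: [0.6302, -0.0359, 0.0935]
tcp_rot: [[0.041, 0.999, 0.001], [0.999, -0.041, -0.0], [0.0, 0.001, -1.0]]
ft_force: [0.8, -0.3, -0.4]
opening: 0.0398
```

servo_tool --pt "0 0 0 0 0 5 0.8" --pt "0 0 0 0 0 10 0.8" --pt "0 0 0 0 0 15 0.8" --pt "0 0 0 0 0 20 0.8" --pt "0 0 0 0 0 20 0.8"

```text
clock: 5.97
eef_pos: [0.6295, -0.0358, 0.1644]
tcp_rot: [[0.041, 0.999, -0.001], [0.999, -0.041, 0.0], [0.0, -0.001, -1.0]]
ft_force: [0.7, -0.4, -0.9]
opening: 0.0396
```

servo_tool --pt "0 0 0 0 0 20 0.8" --pt "0 0 0 0 0 10 0.8" --pt "0 0 0 0 0 0 0.8"

```text
clock: 6.22
eef_pos: [0.6316, -0.0357, 0.1968]
tcp_rot: [[0.041, 0.999, 0.005], [0.999, -0.041, -0.001], [-0.0, 0.005, -1.0]]
ft_force: [0.1, -0.0, -1.3]
opening: 0.0393
```

Run:
```python
from h import *
S=snap('side','s4'); s=ctrl.read_state();print(s['eef_pos'],s['ft_force'],s['opening'])
cv2.imwrite('pics/c4.png',cv2.resize(S['img'][160:270,220:340],None,fx=5,fy=5,interpolation=2)[:,:,::-1])
```

```text
[ 0.63068468 -0.03580576  0.19470188] [-1.0848079   0.4707455  -1.75938759] 0.03972770853461278
```

View pics/c4.png

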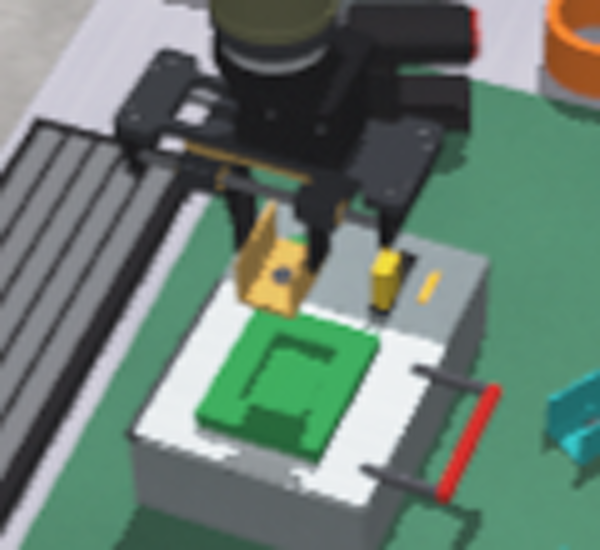

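servo_tool --pt "0 0 0 -6 11 0 0.8" --pt "0 0 0 -12 22 0 0.8" --pt "0 0 0 -12 22 0 0.8" --pt "0 0 0 -14 25 0 0.8" --pt "0 0 0 -14 25 0 0.8"

```text
clock: 6.68
eef_pos: [0.5696, 0.0706, 0.1914]
tcp_rot: [[0.041, 0.999, -0.003], [0.999, -0.041, 0.0], [0.0, -0.003, -1.0]]
ft_force: [0.8, 0.3, -1.6]
opening: 0.0399
```

servo_tool --pt "0 0 0 -14 25 0 0.8" --pt "0 0 0 -14 25 0 0.8" --pt "0 0 0 -14 25 0 0.8" --pt "0 0 0 -14 25 0 0.8" --pt "0 0 0 -14 25 0 0.8"

```text
clock: 7.1
eef_pos: [0.4993, 0.1954, 0.1917]
tcp_rot: [[0.04, 0.999, -0.003], [0.999, -0.04, -0.001], [-0.001, -0.003, -1.0]]
ft_force: [0.4, -0.1, -1.4]
opening: 0.0399
```

servo_tool --pt "0 0 0 -14 25 0 0.8" --pt "0 0 0 -14 25 0 0.8" --pt "0 0 0 -12 22 0 0.8" --pt "0 0 0 -12 20 0 0.8" --pt "0 0 0 -6 11 0 0.8"

```text
clock: 7.52
eef_pos: [0.4398, 0.3001, 0.1919]
tcp_rot: [[0.036, 0.999, -0.003], [0.999, -0.036, -0.0], [-0.0, -0.003, -1.0]]
ft_force: [0.1, 0.4, -0.9]
opening: 0.0396
```

servo_tool --pt "0 0 0 0 0 -10 0.8" --pt "0 0 0 0 0 -20 0.8" --pt "0 0 0 0 0 -25 0.8" --pt "0 0 0 0 0 -25 0.8" --pt "0 0 0 0 0 0 0.8"

```text
clock: 7.93
eef_pos: [0.4403, 0.2929, 0.107]
tcp_rot: [[0.041, 0.999, -0.01], [0.999, -0.042, -0.006], [-0.006, -0.01, -1.0]]
ft_force: [-1.4, -1.6, -1.9]
opening: 0.0396
```

servo_tool --pt "0 0 0 0 4 -20 0.8" --pt "0 0 0 0 0 -20 0.8" --pt "0 0 0 0 0 -18 0.8" --pt "0 0 0 0 0 -10 0.8" --pt "0 0 0 0 0 0 0.8"

```text
clock: 8.35
eef_pos: [0.4426, 0.2993, 0.0433]
tcp_rot: [[0.041, 0.999, -0.004], [0.999, -0.041, -0.002], [-0.002, -0.004, -1.0]]
ft_force: [-0.6, -0.8, -2.0]
opening: 0.0397
```

Run:
```python
from h import *
S=snap('side','s5'); T=snap('top','t5');s=ctrl.read_state();print(s['eef_pos'],s['ft_force'],s['opening'])
a=cv2.resize(T['img'][170:310,130:250],None,fx=3.2,fy=3.2,interpolation=2);b=cv2.resize(S['img'][260:400,220:340],None,fx=3.2,fy=3.2,interpolation=2)
cv2.imwrite('pics/c5.png',np.hstack([a,b])[:,:,::-1])
```

```text
[0.44423824 0.30091759 0.04580194] [ 0.7894187  -0.60441609 -1.32736734] 0.03966883251365385
```

View pics/c5.png

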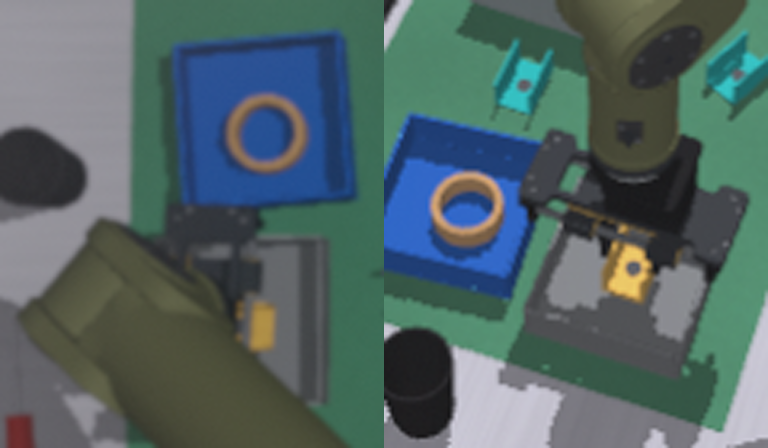

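The bracket is over the middle of the grey tray, well clear of the bin. I'll lower it to contact.

servo_tool --pt "0 0 0 0 0 -12 0.8" --pt "0 0 0 0 0 -8 0.8" --pt "0 0 0 0 0 -5 0.8" --pt "0 0 0 0 0 -3 0.8" --pt "0 0 0 0 0 0 0.8"

```text
clock: 8.87
eef_pos: [0.4435, 0.3007, 0.0166]
tcp_rot: [[0.041, 0.999, -0.001], [0.999, -0.041, -0.001], [-0.001, -0.001, -1.0]]
ft_force: [0.1, 0.2, -1.1]
opening: 0.0396
```

servo_tool --pt "0 0 0 0 0 -2 0.8" --pt "0 0 0 0 0 -1 0.8" --pt "0 0 0 0 0 0 0.8"

```text
clock: 9.12
eef_pos: [0.4441, 0.3011, 0.0144]
tcp_rot: [[0.041, 0.999, 0.0], [0.999, -0.041, -0.0], [-0.0, 0.0, -1.0]]
ft_force: [-0.5, 0.6, -2.4]
opening: 0.0398
```

servo_tool --pt "0 0 0 0 0 -2 0.8" --pt "0 0 0 0 0 0 0.8"

```text
clock: 9.28
eef_pos: [0.4445, 0.3014, 0.0134]
tcp_rot: [[0.041, 0.999, 0.001], [0.999, -0.041, -0.0], [-0.0, 0.001, -1.0]]
ft_force: [-1.8, -1.0, 6.0]
opening: 0.0398
```

servo_tool --pt "0 0 0 0 0 -2 0.8" --pt "0 0 0 0 0 0 0.8"

```text
clock: 9.45
eef_pos: [0.4445, 0.3014, 0.0133]
tcp_rot: [[0.041, 0.999, 0.001], [0.999, -0.041, -0.002], [-0.002, 0.001, -1.0]]
ft_force: [-6.0, -4.8, 20.0]
opening: 0.0397
```

Contact came at the predicted height. Releasing.

servo_tool --pt "0 0 0 0 0 2 0.3" --pt "0 0 0 0 0 0 0.3" --pt "0 0 0 0 0 0 0.3" --pt "0 0 0 0 0 0 0.3" --pt "0 0 0 0 0 0 0.3"

```text
clock: 9.87
eef_pos: [0.4439, 0.3009, 0.0121]
tcp_rot: [[0.041, 0.999, -0.0], [0.999, -0.041, -0.0], [-0.0, -0.0, -1.0]]
ft_force: [-0.2, 0.6, -0.4]
opening: 0.0589
```

servo_tool --pt "0 0 0 0 0 10 0.3" --pt "0 0 0 0 0 20 0.3" --pt "0 0 0 0 0 35 0.3" --pt "0 0 0 0 0 40 0.3" --pt "0 0 0 0 0 40 0.3"

```text
clock: 10.28
eef_pos: [0.4432, 0.3011, 0.1591]
tcp_rot: [[0.04, 0.999, -0.001], [0.999, -0.04, -0.0], [-0.0, -0.001, -1.0]]
ft_force: [1.1, -1.1, 0.7]
opening: 0.0612
```

servo_tool --pt "0 0 0 2 -12 0 0.6" --pt "0 0 0 4 -24 0 0.6" --pt "0 0 0 4 -27 0 0.6" --pt "0 0 0 4 -27 0 0.6" --pt "0 0 0 4 -27 0 0.6"

```text
clock: 10.7
eef_pos: [0.462, 0.1832, 0.1581]
tcp_rot: [[0.04, 0.999, 0.001], [0.999, -0.04, -0.0], [-0.0, 0.001, -1.0]]
ft_force: [-0.1, -0.4, 0.4]
opening: 0.0386
```

servo_tool --pt "0 0 0 4 -27 0 0.6" --pt "0 0 0 5 -27 0 0.6" --pt "0 0 0 5 -27 0 0.6" --pt "0 0 0 5 -27 0 0.6" --pt "0 0 0 4 -27 0 0.6"

```text
clock: 11.12
eef_pos: [0.4852, 0.048, 0.1581]
tcp_rot: [[0.04, 0.999, 0.001], [0.999, -0.04, -0.0], [-0.0, 0.001, -1.0]]
ft_force: [0.1, -0.5, 0.3]
opening: 0.0346
```

servo_tool --pt "0 0 0 4 -27 0 0.6" --pt "0 0 0 4 -24 0 0.6" --pt "0 0 0 4 -20 0 0.6" --pt "0 0 0 2 -9 0 0.6" --pt "0 0 0 0 0 0 0.6"

```text
clock: 11.53
eef_pos: [0.4993, -0.0331, 0.1576]
tcp_rot: [[0.044, 0.999, 0.0], [0.999, -0.044, -0.0], [-0.0, 0.0, -1.0]]
ft_force: [0.9, -0.7, -0.6]
opening: 0.035
```

Run:
```python
from h import *
S=snap('side','s6'); s=ctrl.read_state();print(s['eef_pos'],s['ft_force'],s['opening'])
a=cv2.resize(S['img'][280:400,220:340],None,fx=3.2,fy=3.2,interpolation=2);b=cv2.resize(S['img'][175:295,230:350],None,fx=3.2,fy=3.2,interpolation=2)
cv2.imwrite('pics/c6.png',np.hstack([a,b])[:,:,::-1])
```

```text
[ 0.4990912  -0.03088161  0.1576009 ] [-0.11657419  0.96692983 -0.15001215] 0.034676351168492485
```

View pics/c6.png

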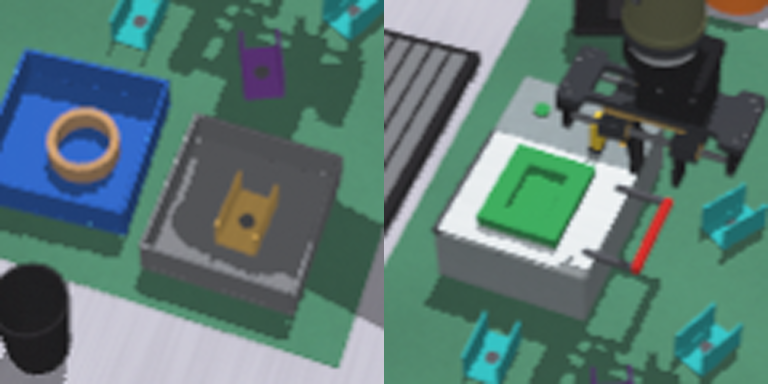

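The bracket stands upright in the middle of the tray at panel pixel (247,218). The fingers hang above the red bar. Going down and gripping.

servo_tool --pt "0 0 0 -1 0 -15 0.6" --pt "0 0 0 0 0 -25 0.6" --pt "0 0 0 0 0 -25 0.6" --pt "0 0 0 0 0 -20 0.6" --pt "0 0 0 0 0 -10 0.6"

```text
clock: 12.0
eef_pos: [0.4961, -0.0284, 0.0602]
tcp_rot: [[0.037, 0.999, -0.003], [0.999, -0.037, 0.001], [0.001, -0.003, -1.0]]
ft_force: [-0.4, 0.3, -0.1]
opening: 0.0349
```

servo_tool --pt "0 0 0 0 0 -4 0.6" --pt "0 0 0 0 0 0 1" --pt "0 0 0 0 0 0 1" --pt "0 0 0 0 0 0 1" --pt "0 0 0 0 0 0 1" --newtons 30

```text
clock: 12.42
eef_pos: [0.4991, -0.0309, 0.0596]
tcp_rot: [[0.041, 0.999, 0.002], [0.999, -0.041, -0.001], [-0.0, 0.002, -1.0]]
ft_force: [1.5, -0.8, -0.1]
opening: 0.0159
```

servo_tool --pt "0 0 0 0 0 0 1" --pt "0 0 0 0 0 0 1"

```text
clock: 12.58
eef_pos: [0.5012, -0.031, 0.0599]
tcp_rot: [[0.041, 0.999, 0.007], [0.999, -0.041, -0.0], [0.0, 0.007, -1.0]]
ft_force: [5.5, 0.1, -2.0]
opening: 0.0109
```

servo_tool --pt "0 0 0 0 0 2 1" --pt "0 0 0 0 0 2 1" --pt "0 0 0 0 0 2 1" --pt "0 0 0 0 0 0 1" --pt "0 0 0 0 0 0 1"

```text
clock: 13.0
eef_pos: [0.5015, -0.031, 0.0658]
tcp_rot: [[0.041, 0.999, 0.008], [0.999, -0.041, -0.0], [0.0, 0.008, -1.0]]
ft_force: [6.1, 0.2, -3.3]
opening: 0.0111
```

servo_tool --pt "0 0 0 0 0 1 1" --pt "0 0 0 0 0 1 1" --pt "0 0 0 0 0 0 1"

```text
clock: 13.25
eef_pos: [0.5016, -0.031, 0.0679]
tcp_rot: [[0.041, 0.999, 0.008], [0.999, -0.041, 0.0], [0.0, 0.008, -1.0]]
ft_force: [7.4, -0.3, -5.0]
opening: 0.0109
```

servo_tool --pt "0 0 0 2 0 1 1" --pt "0 0 0 0 0 1 1" --pt "0 0 0 0 0 0 1"

```text
clock: 13.5
eef_pos: [0.5016, -0.031, 0.0691]
tcp_rot: [[0.041, 0.999, 0.003], [0.999, -0.041, -0.0], [0.0, 0.003, -1.0]]
ft_force: [5.2, 0.1, -4.1]
opening: 0.0109
```

servo_tool --pt "0 0 0 0 0 1 1" --pt "0 0 0 0 0 1 1" --pt "0 0 0 0 0 0 1"

```text
clock: 13.75
eef_pos: [0.5018, -0.031, 0.0711]
tcp_rot: [[0.041, 0.999, 0.004], [0.999, -0.041, -0.0], [0.0, 0.004, -1.0]]
ft_force: [5.7, -0.5, -5.0]
opening: 0.0109
```

servo_tool --pt "0 0 0 1 0 2 1" --pt "0 0 0 0 0 2 1" --pt "0 0 0 0 0 0 1"

```text
clock: 14.0
eef_pos: [0.5021, -0.0311, 0.075]
tcp_rot: [[0.041, 0.999, 0.002], [0.999, -0.041, -0.0], [-0.0, 0.002, -1.0]]
ft_force: [5.3, -0.5, -4.2]
opening: 0.0111
```

servo_tool --pt "0 0 0 0 0 2 1" --pt "0 0 0 0 0 2 1" --pt "0 0 0 0 0 0 1"

```text
clock: 14.25
eef_pos: [0.5025, -0.0311, 0.0791]
tcp_rot: [[0.041, 0.999, 0.003], [0.999, -0.041, -0.0], [-0.0, 0.003, -1.0]]
ft_force: [6.4, -0.6, -5.0]
opening: 0.011
```

Run:
```python
from h import *
S=snap('side','s7'); s=ctrl.read_state();print(s['eef_pos'],s['ft_force'],s['opening'])
o=load('s6')
# shift of cover's near-left corner region
def P(d): return cv2.resize(d['img'][190:290,245:345],None,fx=3.9,fy=3.9,interpolation=2)
cv2.imwrite('pics/c7.png',np.hstack([P(o),P(S)])[:,:,::-1])
for d in(o,S):
    im=d['img'].astype(int); m=(im[:,:,0]>130)&(im[:,:,1]<70)&(im[:,:,2]<70); m[:200]=0;m[290:]=0;m[:,:295]=0;m[:,335:]=0
    v,u=np.nonzero(m); print('red',len(u),u.mean(),v.mean(),u.min(),v.max())
    m=(im[:,:,1]>120)&(im[:,:,0]<90)&(im[:,:,2]<110); m[:205]=0;m[265:]=0;m[:,:250]=0;m[:,305:]=0
    v,u=np.nonzero(m); print('green',len(u),u.mean(),v.mean(),v.max(),v.min())
```

```text
[ 0.50250162 -0.03110984  0.07900856] [ 6.14463353 -0.54636369 -4.48103658] 0.0110250335953268
red 68 313.1617647058824 248.1764705882353 307 259
green 638 277.346394984326 235.1050156739812 264 208
red 28 311.17857142857144 247.60714285714286 308 255
green 554 275.471119133574 234.19494584837545 264 205
```

The bar has risen 19 mm on a steady 4–5 N, twice what a held bolt would allow, and the red bar moved up in the image too. The cover is not caught, so the slide stays untouched. I'll raise the cover along its arc.

servo_tool --pt "0 0 0 0.9 0 7.2 1" --pt "0 0 0 1.2 0 7.2 1" --pt "0 0 0 1.5 0 7.1 1" --pt "0 0 0 1.7 0 7.1 1" --pt "0 0 0 2.0 -0.3 7.0 1"

```text
clock: 14.72
eef_pos: [0.5099, -0.0315, 0.1146]
tcp_rot: [[0.041, 0.999, 0.004], [0.999, -0.041, -0.0], [-0.0, 0.004, -1.0]]
ft_force: [7.2, 0.3, -6.9]
opening: 0.011
```

servo_tool --pt "0 0 0 2.2 0 6.9 1" --pt "0 0 0 2.4 0 6.9 1" --pt "0 0 0 2.7 0 6.8 1" --pt "0 0 0 2.9 0 6.7 1" --pt "0 0 0 3.1 -0.5 6.6 1"

```text
clock: 15.13
eef_pos: [0.5225, -0.0322, 0.1478]
tcp_rot: [[0.041, 0.999, 0.002], [0.999, -0.041, -0.0], [-0.0, 0.002, -1.0]]
ft_force: [7.4, -0.2, -7.7]
opening: 0.011
```

servo_tool --pt "0 0 0 3.4 0 6.4 1" --pt "0 0 0 3.6 -0.4 6.3 1" --pt "0 0 0 3.8 0 6.2 1" --pt "0 0 0 4.0 0 6.1 1" --pt "0 0 0 4.2 -0.4 5.9 1"

```text
clock: 15.55
eef_pos: [0.54, -0.033, 0.1783]
tcp_rot: [[0.041, 0.999, -0.002], [0.999, -0.041, -0.0], [-0.0, -0.002, -1.0]]
ft_force: [3.6, -0.5, -6.7]
opening: 0.0107
```

servo_tool --pt "0 0 0 4.4 0 5.8 1" --pt "0 0 0 4.6 -0.5 5.6 1" --pt "0 0 0 4.8 0 5.5 1" --pt "0 0 0 5.0 -0.5 5.3 1" --pt "0 0 0 5.2 0 5.1 1"

```text
clock: 15.97
eef_pos: [0.5635, -0.0341, 0.2067]
tcp_rot: [[0.041, 0.999, -0.004], [0.999, -0.041, -0.001], [-0.001, -0.004, -1.0]]
ft_force: [-5.2, -2.8, -0.3]
opening: 0.0108
```

servo_tool --pt "0 0 0 0 0 0 1" --pt "0 0 0 0 0 0 1" --pt "0 0 0 0 0 0 1" --pt "0 0 0 0 0 0 1" --pt "0 0 0 0 0 0 1"

```text
clock: 16.38
eef_pos: [0.5637, -0.0341, 0.2069]
tcp_rot: [[0.041, 0.999, -0.002], [0.999, -0.041, -0.001], [-0.001, -0.002, -1.0]]
ft_force: [-5.9, -1.8, 1.8]
opening: 0.0109
```

Run:
```python
from h import *
S=snap('side','s8'); s=ctrl.read_state();print(s['eef_pos'],s['ft_force'],s['opening'],s['clock'])
a=cv2.resize(S['img'][280:400,220:340],None,fx=3.2,fy=3.2,interpolation=2);b=cv2.resize(S['img'][160:280,230:350],None,fx=3.2,fy=3.2,interpolation=2)
cv2.imwrite('pics/c8.png',np.hstack([a,b])[:,:,::-1])
for z,x in((.2236,.5576),): print('bar end L expected',((proj(S,(x+.002,-.031+.0425,z))[0]-[230,160]+.5)*3.2+[384,0]).round())
```

```text
[ 0.56365234 -0.03408932  0.20683678] [-5.27515912 -2.65838414  2.34765147] 0.011116140987706828 16.4333
bar end L expected [584. 206.]
```

View pics/c8.png

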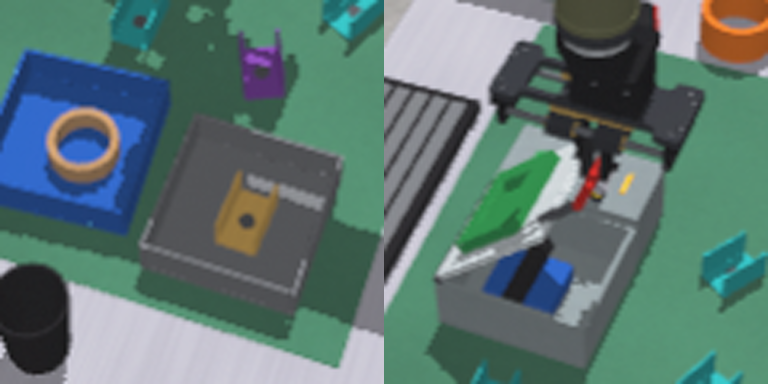

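The cover stands open at about 45° and is held by the bar. The ink cassette is visible and the bracket is upright in the tray. Handing in.

```bash
python3 -c "
from h import *
s=ctrl.read_state();print(s['clock'],np.abs(s['qvel']).max());print(ctrl.job_done())"
```

```text
16.4333 0.0022614941374432093
the job is handed in; nothing more can be done
None
```

I set the bracket down upright in the middle of the grey tray, tried the cover, then raised it to about 45° and handed the job in at 16.4 s still holding it by the red bar.

- **Catch:** on the trial lift the bar rose 19 mm on a steady 4–5 N with no stop. A held bolt would have stopped it at 8–9 mm, so the cover was not caught and I left the yellow slide alone.
- **Last checks:** the last picture shows the bracket upright in the tray, the cover raised and the ink cassette exposed. From the arm's travel the cover is open about 0.785 rad. The gripper reads 11 mm on the 12 mm bar at 30 N grip, and the arm was still.
- **Disagreement:** the fingertips stood roughly 16–20 mm higher than the reported tool position implied. The first bracket grasp therefore closed on air just above it, without touching it. I corrected from the picture, and the bracket later touched the tray floor at the height I predicted. I did not find the cause.
- **Residual force:** about 6 N at the wrist remains at the end because the tool is not exactly on the cover's arc. I left it, as it is far below the limits.
- **Bystanders:** none was touched as far as the pictures show. I did not measure their positions again at the end.

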